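Fit and clamp a support carrier on a bending fixture

ROBOT

A 7-joint arm with a two-finger parallel gripper is mounted at the origin on the work surface. World frame = base frame: x ahead of the robot, y to its left, z up, the work surface at z = 0. Lengths are in m, angles in degrees, forces in N, time in s.
With the tool pointing down it reaches from about 0.35 to 0.9 m from the base axis. Payload 8.1 kg.
Tool frame: the origin (TCP) lies at the very end of the fingers, on their centre line; the grasp point (between the pads) lies grasp_offset behind it (grasp_offset is the distance from the TCP to the grasp point, in m); y points along the fingers, x is the direction in which the jaws open and shut, and the axes are right-handed (so a half turn about y gives the same grasp; the last joint's range is limited). The gripper opens to 92 mm and grips with 3 to 60 N. Pads are 19 mm wide; open, the fingers measure 130 mm over their backs; the gripper's body (75 mm by 190 mm) begins 47 mm behind the grasp point.
Start: joints at [66.2, 24.895, 1.432, 90.138, -0.665, 64.973, -4.303], TCP at [0.192, -0.595, 0.227] pointing down, gripper open.
Joint ranges: [-149.89, 149.89], [-25.12, 119.58], [-72.63, 75.52], [4.76, 147.25], [-75.54, 255.54], [6.69, 114.76], [-157.13, 157.13]. Speed limits (degrees/s): [127.2, 127.2, 172.46, 172.46, 180, 180, 180].

INTERFACE

Orientations are given as [roll, pitch, yaw] about the fixed x, y, z axes, in that order (R = Rz(yaw) Ry(pitch) Rx(roll)).
In Python, from cell import * gives the robot as it stands. The module is installed in compiled form; this text tells all that it offers.
- The arm moves only by the tool carry_out, never from a script. Its argument "plan" is a list of rows, each an object with "linear": the shift along the world's x, y, z each as a share of 150 mm, from -1 to 1, a list of three; "roll": the turn about the world's z as a share of 45 degrees, from -1 to 1; "hand": the opening, from 0 (shut) to 1 (fully open). A call has 1 to 12 rows; each row is the pose to reach, as a shift and turn from the pose commanded when the call began; what a row does not reach only later rows make up. A row lasts 1/12 s, in which the tool goes at most 41.7 mm and 7.16 degrees, less where a joint would pass 70% of its speed; a pose out of reach is approached as far as the arm can. A call with a number of a shift or a turn outside -1 to 1 is refused whole. A call with a gripper value outside its range is refused whole. The fingers move at their own pace and stop on an object; the grip force is fixed at half the most. Time passes only in rows, so rows that repeat a pose let the fingers close. It gives the time, the measured TCP pose, the force and the opening at its end, in the units of the state.
- state(): the state, without advancing time (a new reading comes with each control period).
- camera(name): name is "scene" or "top" or "wrist"; returns the picture (420x560x3 uint8, blue, green, red); there is no depth.
- get_calibration(name): a dict with "intrinsics" (3x3 intrinsics, pixels), "cam_to_world" (4x4, takes a point from camera to world coordinates). Camera axes: x right, y up, looking along -z (the intrinsics and any distortion apply to the point x, -y, -z); pixel columns grow to the right and rows downward; lengths in m; the calibration is good to about 2 mm. A picture is of the moment at which its call begins: read the wrist's pose just before it. get_calibration takes no time and is no camera call; for the wrist camera it gives the pose at the moment of the call.
- finish_job(): hands the job in, once; it reports no verdict.
The state is a dict: "clock": time; "qpos": joint angles; "joint_vel": joint speeds; "joint_torque": joint torques, N m; "ee_pos": TCP position; "orientation": TCP orientation; "wrist_force": force on the tool from outside, world axes, zero at the start; "wrist_torque": the same for the moment, N m; "gripper_width": opening from 0.0 (shut) to 1.0 (fully open).
Only numpy, scipy, OpenCV 4.12 (cv2) and the standard library are available. Lean on these libraries where they do the work, as an engineer would, in place of code of your own. Each camera call takes 0.05 s, during which the arm holds its last target.

TASK

Slide the support carrier (the grooved saddle with the clamp knob on its side) onto the bending fixture's dovetail rail from the rail's open, rounded end, knob still loose, until it is fully home against the stop block. Then turn its clamp knob clockwise until tight and let go. Leave the plain support block, which has no groove and no knob, where it is.

Things in the scene. Friction and masses are not known exactly. Their poses are not given: they have to be found in the camera images.
- carrier_mid (a point): Support carrier, loose, aluminium saddle 60 (x) x 78 (y) x 40 mm high, 0.46 kg; dovetail groove along x through its underside. Grip: a rib on top, 18 mm thick in x, 44 long in y, from 40 to 84 mm above the underside, roller along its top. Point: on the centre line, 42 mm above the underside, so 24 mm below mid-rib grip height (66). z up, +x end goes onto the rail first; knob lug at its -y side.
- clamp (a joint): Carrier's clamp knob: black bar 46 long, 12 thick, 48 to 74 mm above the carrier's underside (lug and hub below); vertical axis at carrier x = 0, y = -76 mm. 0 = loose, 1.2 rad = tight stop; grows clockwise from above, stays where left (0.08 N m). At 0.6 the bar lies along the carrier's y; at 0 it is 0.6 rad counter-clockwise of that. Starts at 0 to 0.2.
- home (a point): Where carrier_mid is when fully home; +x slide direction, z up. Fixed grey plate, top 42 mm below, x -175 to 65, y +-65 mm. On it a steel dovetail rail, 24 high, 48 wide at top, 30 at foot, from its rounded free end x -80 to the stop's face x +30 (30 high). Carrier slides 0 to 4 mm above the plate, groove play 3 mm each side; the round end guides it in. At x = -122 it stands clear before the rail.
- block_mid (a point): Plain support block, loose, to be left alone: same outline, rib and roller as the carrier but solid, with no groove, lug or knob. Point on its centre line, 42 mm above its underside.
Mind the look-alikes: they are no part of the job. What is shaped like the part that bears carrier_mid but brown is not meant.

How it is judged:
By the outcome, as a careful person would: the job done as asked, in the order asked, and still so for the second after the job is handed in, with the robot touching nothing.
It also fails if it takes over 64 s, if anything falls off the work surface, if the arm or the gripper's body presses on something with over 40 N, if the wrist force passes 120 N, or if a joint passes its speed limit or range.

## Working session

There is one attempt and no reset: what is moved stays moved. The work goes in short steps, Python scripts to look and compute and a tool call to move; the robot and the scene stay as the last step left them, time stands still between calls to the robot, and variables do not carry over. Pictures are saved under pics/ and viewed, and the job is handed in when it is done.

Besides the shell and the picture viewer there is one more tool, called after ">>>" as name([rows], argument=value, ...), one row to a line, values as JSON. carry_out: Moves the arm, as the interface text tells. Shift numbers are shares of 150 mm and turn numbers shares of 45 degrees, none past 1 either way. Its arguments: {"type":"object","properties":{"plan":{"type":"array","items":{"type":"object","properties":{"linear":{"type":"array","items":{"type":"number"}},"roll":{"type":"number"},"hand":{"type":"number"}}}}},"required":["plan"]}

```bash
mkdir -p pics; python3 - <<'E'
from cell import *
import cv2
print(state())
for n in ("scene","top","wrist"):
    c=get_calibration(n); print(n,c)
    cv2.imwrite(f"pics/{n}0.png",camera(n))
E
```

```text
{'clock': 0.0, 'qpos': array([66.19900396, 24.93484098,  1.42839792, 90.19011716, -0.66312671,
       64.97382694, -4.30283404]), 'joint_vel': array([ 0.1312924 ,  0.03981872,  0.01412359, -0.01892158, -0.04044208,
        0.05633755, -0.04083849]), 'joint_torque': array([-9.14501379e-04, -6.67841077e+01,  9.84886475e-01, -3.14459431e+01,
       -6.04979158e-02,  4.26847301e-02,  1.38578043e-04]), 'ee_pos': array([ 0.1921289 , -0.59418437,  0.2259551 ]), 'orientation': array([-90.00850538,   0.09011081, -72.07863061]), 'wrist_force': array([-0.30257771,  0.93148971,  0.77018864]), 'wrist_torque': array([-6.47417465e-03, -4.49199589e-02,  2.80062918e-05]), 'gripper_width': 1.0027250511272332}
scene {'intrinsics': array([[517.2713947 ,   0.        , 288.40009191],
       [  0.        , 517.2713947 , 213.62515382],
       [  0.        ,   0.        ,   1.        ]]), 'cam_to_world': array([[ 0.37831626, -0.8006571 ,  0.46456972,  1.07306185],
       [ 0.92566443,  0.32977095, -0.1854629 , -0.3025857 ],
       [-0.00470941,  0.50019929,  0.86589751,  1.01134393],
       [ 0.        ,  0.
[... 308 characters left out ...]
2,  0.02315114, -0.01100358, -0.09462426],
       [-0.00944418,  0.06642033,  0.99774704,  1.00902673],
       [ 0.        ,  0.        ,  0.        ,  1.        ]])}
wrist {'intrinsics': array([[345.29396388,   0.        , 281.69675864],
       [  0.        , 345.29396388, 208.33993131],
       [  0.        ,   0.        ,   1.        ]]), 'cam_to_world': array([[ 3.07099244e-01,  9.20685703e-01,  2.40889791e-01,
         2.56087991e-01],
       [-9.51677059e-01,  2.97340428e-01,  7.68078426e-02,
        -5.72908771e-01],
       [-9.10390925e-04, -2.52836918e-01,  9.67508483e-01,
         3.84286399e-01],
       [ 0.00000000e+00,  0.00000000e+00,  0.00000000e+00,
         1.00000000e+00]])}
```

View pics/top0.png

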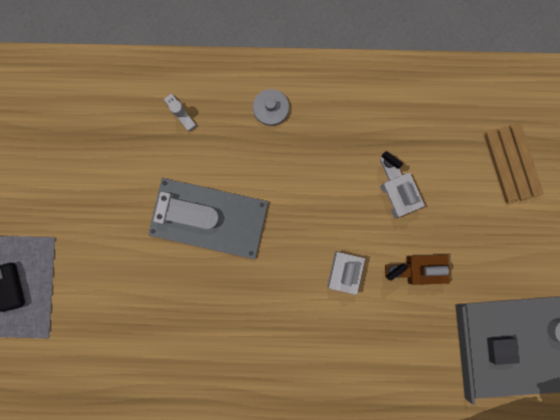

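View pics/scene0.png

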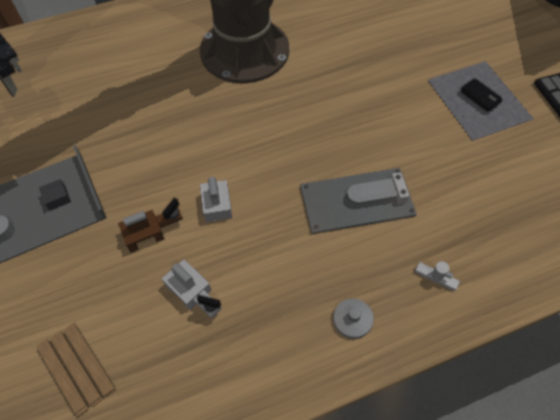

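```bash
python3 -c "
import cell;print(dir(cell)); print(getattr(cell,'grasp_offset',None))"
```

```text
['PlanningError', '__builtins__', '__cached__', '__doc__', '__file__', '__loader__', '__name__', '__package__', '__spec__', 'camera', 'finish_job', 'get_calibration', 'grasp_offset', 'state']
0.0188
```

```bash
python3 - <<'E'
import cv2
t=cv2.imread("pics/top0.png"); s=cv2.imread("pics/scene0.png")
cv2.imwrite("pics/a.png",cv2.resize(t[170:266,140:280],None,fx=5.5,fy=5.5,interpolation=2))
cv2.imwrite("pics/b.png",cv2.resize(t[140:230,360:460],None,fx=6,fy=6,interpolation=2))
cv2.imwrite("pics/c.png",cv2.resize(s[160:240,295:425],None,fx=6,fy=6,interpolation=2))
cv2.imwrite("pics/d.png",cv2.resize(s[250:330,150:240],None,fx=6,fy=6,interpolation=2))
E
```

```text
(no output)
```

View pics/a.png

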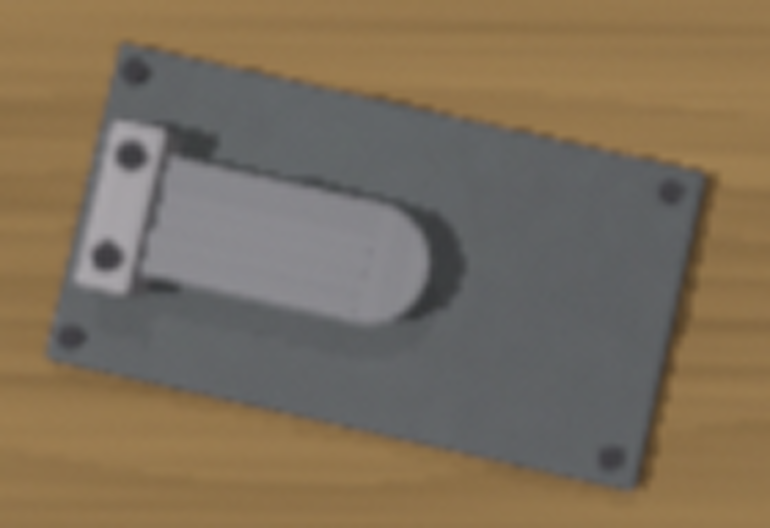

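View pics/b.png

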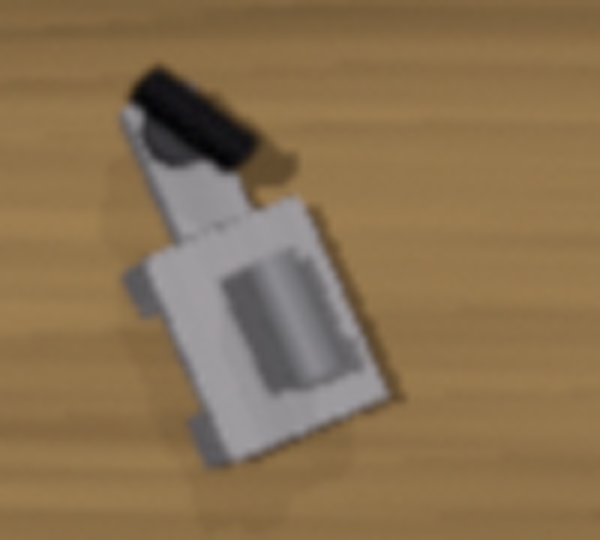

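View pics/c.png

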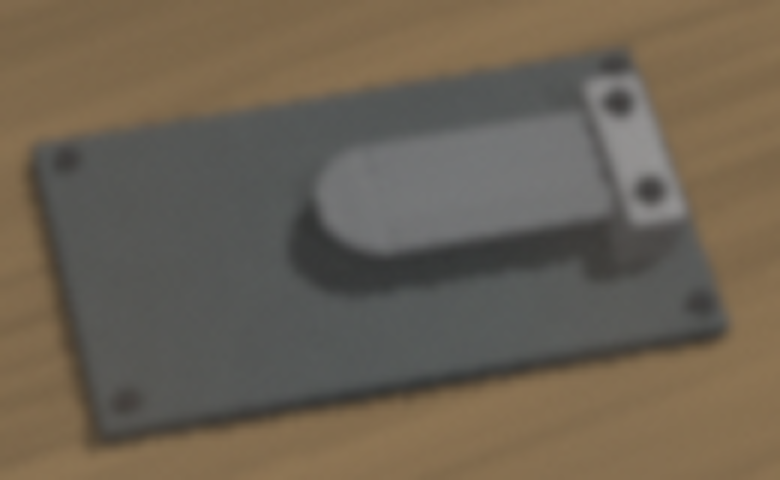

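View pics/d.png

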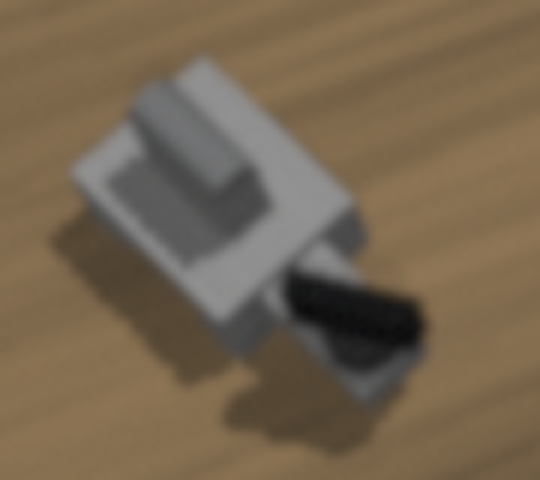

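```bash
cat > h.py <<'E'
from cell import *
import numpy as np
def ray(n,uv,cal=None):
    c=cal or get_calibration(n); K=c["intrinsics"]; T=c["cam_to_world"]
    d=np.linalg.inv(K)@[uv[0],uv[1],1]; d=T[:3,:3]@[d[0],-d[1],-d[2]]
    return T[:3,3],d/np.linalg.norm(d)
def onz(n,uv,z,cal=None):
    o,d=ray(n,uv,cal); return o+d*(z-o[2])/d[2]
def tri(a,b):
    A=0;B=0
    for o,d in(a,b):
        P=np.eye(3)-np.outer(d,d);A=A+P;B=B+P@o
    x=np.linalg.solve(A,B)
    return x,[np.linalg.norm((np.eye(3)-np.outer(d,d))@(x-o)) for o,d in(a,b)]
def un(p,s,o): return [(p[0]+.5)/s-.5+o[0],(p[1]+.5)/s-.5+o[1]]
def nrm(v): return v/np.linalg.norm(v)
E
python3 - <<'E'
from h import *
np.set_printoptions(precision=4,suppress=True)
T=lambda p:un(p,5.5,(140,170)); B=lambda p:un(p,6,(360,140)); C=lambda p:un(p,6,(295,160)); D=lambda p:un(p,6,(150,250))
print("plate tri")
for a,c in [((122,42),(726,330)),((710,175),(97,437)),((636,487),(36,145)),((50,357),(628,48))]:
    x,e=tri(ray("top",T(a)),ray("scene",C(c)));print(x,e)
print("saddle tri")
for a,c in [((147,262),(352,205)),((297,197),(225,320)),((392,397),(72,172)),((232,465),(205,55))]:
    x,e=tri(ray("top",B(a)),ray("scene",D(c)));print(x,e[0], onz("top",B(a),.04),onz("scene",D(c),.04))
print("bar ends"); 
for a,c in [((145,85),(420,325)),((245,150),(288,290))]:
    print(onz("top",B(a),.074),onz("scene",D(c),.074))
print("rail top pts: stop junction and tip")
E
```

```text
plate tri
[0.6457 0.1753 0.0084] [np.float64(0.0012752716228731688), np.float64(0.0012752716228732056)]
[ 0.598  -0.0603  0.009 ] [np.float64(0.0003211849758270928), np.float64(0.0003211849758270287)]
[ 0.4744 -0.0335  0.0132] [np.float64(0.0007636898310850427), np.float64(0.0007636898310849972)]
[0.5198 0.1996 0.011 ] [np.float64(0.00036407839730245715), np.float64(0.0003640783973023765)]
saddle tri
[ 0.6399 -0.3053  0.0367] 5.1043413466355106e-05 [ 0.6395 -0.3046  0.04  ] [ 0.6414 -0.3054  0.04  ]
[ 0.664  -0.3569  0.0399] 0.0004283337583874062 [ 0.6638 -0.3573  0.04  ] [ 0.6642 -0.3565  0.04  ]
[ 0.5939 -0.3899  0.0405] 0.000855718271339428 [ 0.5936 -0.3909  0.04  ] [ 0.594  -0.3892  0.04  ]
[ 0.5685 -0.3353  0.0385] 1.2674769857778852e-05 [ 0.5684 -0.335   0.04  ] [ 0.5692 -0.3353  0.04  ]
bar ends
[ 0.6957 -0.296   0.074 ] [ 0.7036 -0.2978  0.074 ]
[ 0.674  -0.3303  0.074 ] [ 0.6765 -0.3331  0.074 ]
rail top pts: stop junction and tip
```

```bash
python3 - <<'E'
from h import *
np.set_printoptions(precision=4,suppress=True)
T=lambda p:un(p,5.5,(140,170)); B=lambda p:un(p,6,(360,140)); C=lambda p:un(p,6,(295,160)); D=lambda p:un(p,6,(150,250))
def fit(loc,P):
    # 2D rigid fit
    loc=np.array(loc,float);P=np.array(P)[:,:2]
    lc=loc.mean(0);pc=P.mean(0);H=(loc-lc).T@(P-pc);a=np.arctan2(H[0,1]-H[1,0],H[0,0]+H[1,1])
    R=np.array([[np.cos(a),-np.sin(a)],[np.sin(a),np.cos(a)]])
    t=pc-R@lc; return np.degrees(a),t,P-(loc@R.T+t)
pl=[(.065,-.065),(-.175,-.065),(-.175,.065),(.065,.065)]
for z in (.008,.010,.012):
  pt=[onz("top",T(a),z) for a in((122,42),(710,175),(636,487),(50,357))]
  ps=[onz("scene",C(a),z) for a in((726,330),(97,437),(36,145),(628,48))]
  print(z,fit(pl,pt),fit(pl,ps))
sd=[(.03,-.039),(-.03,-.039),(-.03,.039),(.03,.039)]
pt=[onz("top",B(a),.04) for a in((147,262),(297,197),(392,397),(232,465))]
ps=[onz("scene",D(a),.04) for a in((352,205),(225,320),(72,172),(205,55))]
print(fit(sd,pt),fit(sd,ps))
# rail sides, z=plate+24
print([onz("top",T(a),.034) for a in ((170,157),(395,200),(145,282),(365,324),(430,265))])
E
```

```text
0.008 (np.float64(78.75264154722022), array([0.5703, 0.1247]), array([[-0.0005,  0.0009],
       [-0.0017, -0.0003],
       [ 0.0016,  0.0004],
       [ 0.0005, -0.001 ]])) (np.float64(78.31124542334796), array([0.5693, 0.1249]), array([[-0.0008, -0.0012],
       [ 0.    , -0.0007],
       [ 0.0013,  0.002 ],
       [-0.0006, -0.0002]]))
0.01 (np.float64(78.75264154722024), array([0.5702, 0.1244]), array([[-0.0006,  0.0007],
       [-0.0017, -0.0001],
       [ 0.0018,  0.0006],
       [ 0.0006, -0.0012]])) (np.float64(78.31124542334796), array([0.5703, 0.1241]), array([[-0.001 , -0.0014],
       [-0.0001, -0.0004],
       [ 0.0015,  0.0022],
       [-0.0005, -0.0004]]))
0.012 (np.float64(78.75264154722024), array([0.5701, 0.124 ]), array([[-0.0008,  0.0005],
       [-0.0018,  0.0002],
       [ 0.0019,  0.0008],
       [ 0.0007, -0.0015]])) (np.float64(78.31124542334796), array([0.5713, 0.1234]), array([[-0.0012, -0.0016],
       [-0.0001, -0.0002],
       [ 0.0017,  0.0024],
       [-0.0004, -0.0007]]))
(np.float64(114.44729544368104), array([ 0.6163, -0.3469]), array([[ 0.0001, -0.0011],
       [-0.0004,  0.0008],
       [ 0.0004, -0.0005],
       [-0.    ,  0.0008]])) (np.float64(113.9841379144576), array([ 0.6172, -0.3466]), array([[ 0.0007, -0.0021],
       [-0.0009,  0.0017],
       [ 0.0003,  0.0006],
       [-0.0001, -0.0003]]))
[array([0.598 , 0.1491, 0.034 ]), array([0.5833, 0.061 , 0.034 ]), array([0.5492, 0.1569, 0.034 ]), array([0.535, 0.071, 0.034]), array([0.5584, 0.0466, 0.034 ])]
```

>>> carry_out([
  {"linear": [0.2,0.12,0.0],"roll": 0,"hand": 1},
  {"linear": [0.45,0.27,0.0],"roll": 0,"hand": 1},
  {"linear": [0.7,0.42,0.0],"roll": 0,"hand": 1},
  {"linear": [1,0.6,0.0],"roll": 0,"hand": 1},
])

```text
clock: 0.48
ee_pos: [0.3305, -0.5113, 0.2265]
orientation: [-90.0, 0.0, -72.1]
wrist_force: [0.7, -0.6, -0.4]
gripper_width: 0.999
```

>>> carry_out([
  {"linear": [0.25,0.15,0.0],"roll": 0,"hand": 1},
  {"linear": [0.5,0.3,0.0],"roll": 0,"hand": 1},
  {"linear": [0.75,0.45,0.0],"roll": 0,"hand": 1},
  {"linear": [1,0.6,0.0],"roll": 0,"hand": 1},
])

```text
clock: 0.82
ee_pos: [0.4738, -0.4252, 0.2266]
orientation: [-90.0, 0.0, -72.1]
wrist_force: [0.0, -1.7, -0.1]
gripper_width: 0.998
```

>>> carry_out([
  {"linear": [0.25,0.15,0.0],"roll": 0.05,"hand": 1},
  {"linear": [0.5,0.3,0.0],"roll": 0.1,"hand": 1},
  {"linear": [0.7,0.4,0.0],"roll": 0.14,"hand": 1},
  {"linear": [0.83,0.45,0.0],"roll": 0.14,"hand": 1},
  {"linear": [0.83,0.45,0.0],"roll": 0.14,"hand": 1},
  {"linear": [0.83,0.45,0.0],"roll": 0.14,"hand": 1},
])

```text
clock: 1.32
ee_pos: [0.5978, -0.3577, 0.2258]
orientation: [-90.0, 0.1, -65.6]
wrist_force: [-0.9, 0.1, 0.1]
gripper_width: 1.0
```

```bash
python3 - <<'E'
from h import *
import cv2,pickle
c=get_calibration("wrist"); im=camera("wrist"); pickle.dump(c,open("w1.pkl","wb"))
cv2.imwrite("pics/w1.png",im); s=state(); print(s["clock"],s["ee_pos"],s["orientation"],s["qpos"])
E
```

```text
1.3667 [ 0.59633737 -0.35938115  0.22606362] [-9.00809749e+01  2.87176108e-02 -6.57818724e+01] [ 29.72162099  32.01377107  -5.08911965  78.30723433   2.9165262
  69.8790525  -41.38617533]
```

View pics/w1.png

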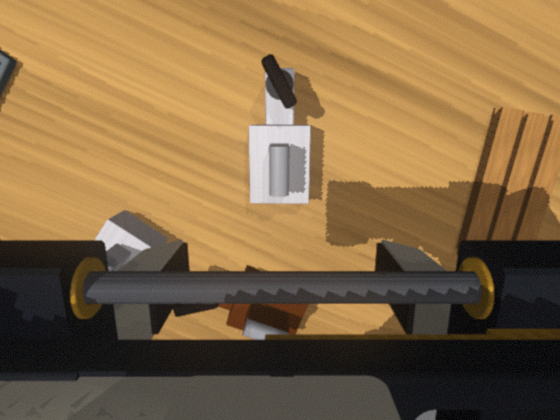

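```bash
python3 - <<'E'
from h import *
import pickle,cv2
c=pickle.load(open("w1.pkl","rb"))
P=[onz("wrist",p,.04,c)[:2] for p in((249,125.5),(310,125.5),(310,204),(248.5,204))]
print(np.round(P,4),np.mean(P,0)); P=np.array(P)
d=P[0]-P[1]; e=P[3]-P[2];f=P[0]-P[3];g=P[1]-P[2]
print([np.degrees(np.arctan2(v[1],v[0])) for v in(d,e,f,g)],[np.linalg.norm(v) for v in(d,e,f,g)])
R=[onz("wrist",p,.084,c)[:2] for p in((279.5,143),(279.5,197))];print(R,np.mean(R,0))
im=cv2.imread("pics/w1.png");cv2.imwrite("pics/w1c.png",cv2.resize(im[40:220,220:350],None,fx=3.3,fy=3.3,interpolation=2))
E
```

```text
[[ 0.6394 -0.3031]
 [ 0.6638 -0.357 ]
 [ 0.593  -0.3907]
 [ 0.567  -0.3332]] [ 0.61582017 -0.34599192]
[np.float64(114.32955825244197), np.float64(114.33747626127884), np.float64(22.57981677904647), np.float64(25.518206309636692)] [np.float64(0.0591107089985251), np.float64(0.06313114973713431), np.float64(0.07841575780332569), np.float64(0.07838733827466231)]
[array([ 0.63927531, -0.33590156]), array([ 0.59608763, -0.35534396])] [ 0.61768147 -0.34562276]
```

View pics/w1c.png

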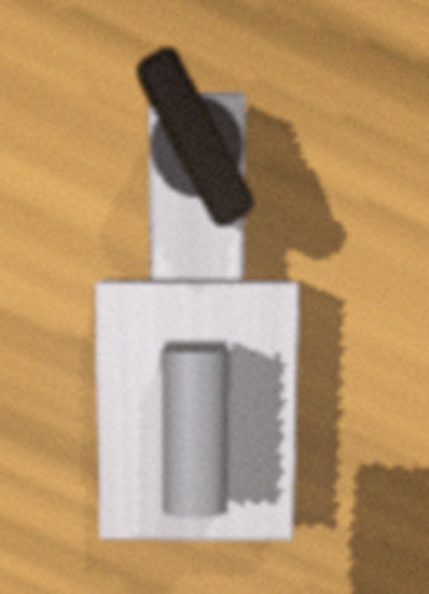

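>>> carry_out([
  {"linear": [0.133,0.083,-0.1],"roll": 0,"hand": 1},
  {"linear": [0.133,0.083,-0.3],"roll": 0,"hand": 1},
  {"linear": [0.133,0.083,-0.5],"roll": 0,"hand": 1},
  {"linear": [0.133,0.083,-0.6],"roll": 0,"hand": 1},
  {"linear": [0.133,0.083,-0.6],"roll": 0,"hand": 1},
])

```text
clock: 1.78
ee_pos: [0.6127, -0.3474, 0.1325]
orientation: [-90.3, 0.3, -65.9]
wrist_force: [-0.2, 1.4, -0.7]
gripper_width: 0.998
```

>>> carry_out([
  {"linear": [0,0,-0.15],"roll": 0,"hand": 1},
  {"linear": [0,0,-0.3],"roll": 0,"hand": 1},
  {"linear": [0,0,-0.45],"roll": 0,"hand": 1},
  {"linear": [0,0,-0.59],"roll": 0,"hand": 1},
  {"linear": [0,0,-0.59],"roll": 0,"hand": 1},
  {"linear": [0,0,-0.59],"roll": 0,"hand": 1},
])

```text
clock: 2.28
ee_pos: [0.6159, -0.3478, 0.0488]
orientation: [-90.1, 0.0, -65.9]
wrist_force: [1.2, 0.5, 0.8]
gripper_width: 0.999
```

```bash
python3 - <<'E'
from h import *
import cv2
cv2.imwrite("pics/w2.png",camera("wrist")); s=state(); print(s["clock"],s["ee_pos"],s["orientation"],s["wrist_force"])
E
```

```text
2.3333 [ 0.61702738 -0.34799208  0.05007635] [-8.99591094e+01 -8.95742000e-02 -6.58582357e+01] [-0.2689131  -1.41340066  0.45443972]
```

View pics/w2.png

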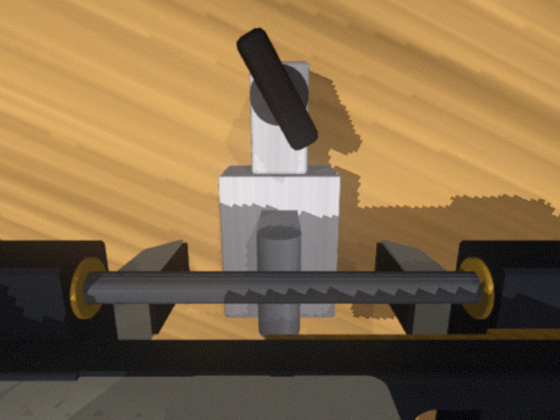

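>>> carry_out([
  {"linear": [0,0,-0.01],"roll": 0,"hand": 1},
  {"linear": [0,0,-0.01],"roll": 0,"hand": 0},
  {"linear": [0,0,-0.01],"roll": 0,"hand": 0},
  {"linear": [0,0,-0.01],"roll": 0,"hand": 0},
  {"linear": [0,0,-0.01],"roll": 0,"hand": 0},
  {"linear": [0,0,-0.01],"roll": 0,"hand": 0},
  {"linear": [0,0,-0.01],"roll": 0,"hand": 0},
  {"linear": [0,0,-0.01],"roll": 0,"hand": 0},
  {"linear": [0,0,-0.01],"roll": 0,"hand": 0},
  {"linear": [0,0,-0.01],"roll": 0,"hand": 0},
])

```text
clock: 3.17
ee_pos: [0.6168, -0.3466, 0.0467]
orientation: [-90.0, 0.0, -65.8]
wrist_force: [0.5, 0.1, 0.2]
gripper_width: 0.397
```

```bash
python3 - <<'E'
from h import *
for i in range(1):
  s=state(); print(s["clock"],s["ee_pos"],s["orientation"],s["wrist_force"],s["gripper_width"]*92)
E
```

```text
3.1667 [ 0.6168265  -0.34663385  0.04666273] [-9.00041629e+01  5.09356536e-03 -6.57837549e+01] [0.54509881 0.11213666 0.18548457] 36.51063845108032
```

Still closing; continue until it stops.

>>> carry_out([
  {"linear": [0,0,0],"roll": 0,"hand": 0},
  {"linear": [0,0,0],"roll": 0,"hand": 0},
  {"linear": [0,0,0],"roll": 0,"hand": 0},
  {"linear": [0,0,0],"roll": 0,"hand": 0},
  {"linear": [0,0,0],"roll": 0,"hand": 0},
  {"linear": [0,0,0],"roll": 0,"hand": 0},
])

```text
clock: 3.67
ee_pos: [0.6168, -0.3465, 0.0466]
orientation: [-90.0, 0.0, -65.8]
wrist_force: [-0.4, 1.1, 0.5]
gripper_width: 0.197
```

>>> carry_out([
  {"linear": [0,0,0.1],"roll": 0,"hand": 0},
  {"linear": [0,0,0.25],"roll": 0,"hand": 0},
  {"linear": [0,0,0.4],"roll": 0,"hand": 0},
  {"linear": [0,0,0.55],"roll": 0,"hand": 0},
  {"linear": [0,0,0.6],"roll": 0,"hand": 0},
  {"linear": [0,0,0.6],"roll": 0,"hand": 0},
])

```text
clock: 4.17
ee_pos: [0.6179, -0.3473, 0.1386]
orientation: [-89.9, -0.2, -65.8]
wrist_force: [0.4, -1.1, -4.7]
gripper_width: 0.195
```

>>> carry_out([
  {"linear": [-0.05,0.1,0.3],"roll": -0.05,"hand": 0},
  {"linear": [-0.15,0.25,0.4],"roll": -0.12,"hand": 0},
  {"linear": [-0.25,0.45,0.4],"roll": -0.2,"hand": 0},
  {"linear": [-0.37,0.63,0.4],"roll": -0.27,"hand": 0},
  {"linear": [-0.48,0.8,0.4],"roll": -0.34,"hand": 0},
  {"linear": [-0.56,0.95,0.4],"roll": -0.4,"hand": 0},
])

```text
clock: 4.67
ee_pos: [0.5302, -0.2021, 0.1948]
orientation: [-90.2, 0.1, -83.9]
wrist_force: [-0.1, 0.1, -4.1]
gripper_width: 0.191
```

>>> carry_out([
  {"linear": [-0.1,0.17,0],"roll": -0.07,"hand": 0},
  {"linear": [-0.2,0.35,0],"roll": -0.14,"hand": 0},
  {"linear": [-0.3,0.53,0],"roll": -0.2,"hand": 0},
  {"linear": [-0.4,0.7,0],"roll": -0.27,"hand": 0},
  {"linear": [-0.5,0.85,0],"roll": -0.34,"hand": 0},
  {"linear": [-0.56,0.95,0],"roll": -0.39,"hand": 0},
  {"linear": [-0.56,0.95,0],"roll": -0.39,"hand": 0},
  {"linear": [-0.56,0.95,0],"roll": -0.39,"hand": 0},
  {"linear": [-0.56,0.95,0],"roll": -0.39,"hand": 0},
])

```text
clock: 5.42
ee_pos: [0.4487, -0.0622, 0.196]
orientation: [-90.1, -0.0, -101.3]
wrist_force: [0.5, -0.0, -3.9]
gripper_width: 0.195
```

```bash
python3 - <<'E'
from h import *
import cv2,pickle
c=get_calibration("wrist"); im=camera("wrist"); pickle.dump(c,open("w3.pkl","wb"))
cv2.imwrite("pics/w3.png",im); s=state(); print(s["clock"],s["ee_pos"],s["orientation"],s["qpos"])
E
```

```text
5.4667 [ 0.44891505 -0.06250973  0.19610528] [-9.00380889e+01 -2.84291112e-02 -1.01357063e+02] [   4.77353554   11.12345446   -4.22309724  115.09025193    1.03377244
   53.8629065  -101.33787055]
```

View pics/w3.png

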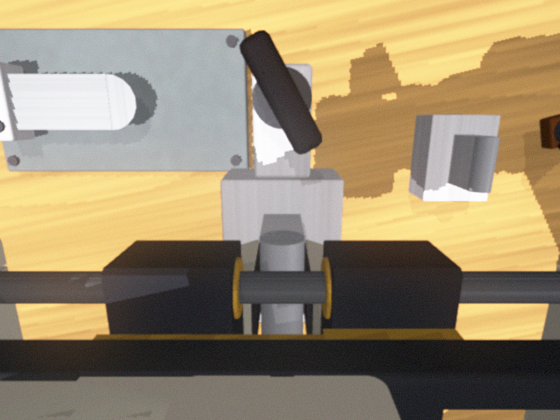

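```bash
python3 - <<'E'
from h import *
import cv2
im=cv2.imread("pics/w3.png");cv2.imwrite("pics/w3c.png",cv2.resize(im[15:185,0:260],None,fx=3,fy=3,interpolation=2))
E
```

```text
(no output)
```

View pics/w3c.png

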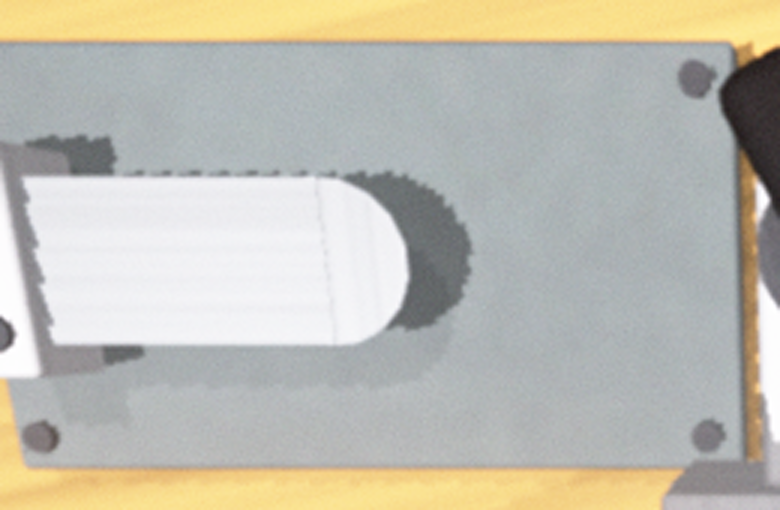

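```bash
python3 - <<'E'
from h import *
import pickle
np.set_printoptions(precision=4,suppress=True)
c=pickle.load(open("w3.pkl","rb"))
f=lambda p,z:onz("wrist",un(p,3,(0,15)),z,c)[:2]
def ang(a,b): v=b-a; return np.degrees(np.arctan2(v[1],v[0]))
for name,z,L in [("rail",.034,[(315,177),(60,177),(335,345),(60,345)]),("plate",.010,[(733,43),(20,43),(745,466),(30,466)])]:
    P=[f(p,z) for p in L]; print(name,np.array(P),ang(P[0],P[1]),ang(P[2],P[3]))
    a=np.radians((ang(P[0],P[1])+ang(P[2],P[3]))/2)
    u=np.array([np.cos(a),np.sin(a)]);n=np.array([-u[1],u[0]])
    l0=(P[0]+P[1])@n/2;l1=(P[2]+P[3])@n/2;print("width",l1-l0,"center lat",(l0+l1)/2)
    a=np.radians(78.6);n=np.array([-np.sin(a),np.cos(a)]);u=np.array([np.cos(a),np.sin(a)])
    print("lat at 78.6 yaw near tip",(P[0]@n+P[2]@n)/2, "far",(P[1]@n+P[3]@n)/2, "home lat",np.array([.5703,.1243])@n)
print("tip along",f((409,270),.034)@u,"plate end",f((740,250),.010)@u, "stop face",f((52,320),.034+.003)@u,"home along",np.array([.5703,.1243])@u)
E
```

```text
rail [[0.5813 0.0685]
 [0.5958 0.141 ]
 [0.5348 0.078 ]
 [0.5511 0.1592]] 78.66263356167812 78.65608498150405
width 0.047483790181501506 center lat -0.5327428937754491
lat at 78.6 yaw near tip -0.5325543508081064 far -0.532473445324787 home lat -0.5344798434776427
plate [[ 0.5978 -0.0569]
 [ 0.6401  0.1543]
 [ 0.4717 -0.032 ]
 [ 0.5187  0.2018]] 78.66750561999092 78.65103340076591
width 0.1284112994137877 center lat -0.533050013886007
lat at 78.6 yaw near tip -0.5329852098391272 far -0.5327521185945658 home lat -0.5344798434776427
tip along 0.15759897316435695 plate end 0.06178401916457475 stop face 0.26379274346309134 home along 0.23457168822369576
```

```bash
python3 - <<'E'
from h import *
import pickle,cv2
c=pickle.load(open("w3.pkl","rb"))
im=cv2.imread("pics/w3.png");cv2.imwrite("pics/w3d.png",cv2.resize(im[140:250,210:355],None,fx=5,fy=5,interpolation=2))
a=np.radians(78.66);n=np.array([-np.sin(a),np.cos(a)]);u=np.array([np.cos(a),np.sin(a)])
t=np.array([.4489,-.0625]);print("tcp along,lat",t@u,t@n)
for p,z in [((222,183.),.1895),((342,183.),.1895),((263,215),.2335),((304,215),.2335)]:
    q=onz("wrist",p,z,c)[:2];print(p,q@u-t@u,q@n-t@n)
E
```

```text
tcp along,lat 0.026987667352053116 -0.45242582354557853
(222, 183.0) 0.02962294881022349 -0.036423234763021395
(342, 183.0) -0.02841331279020205 -0.03641243755387236
(263, 215) 0.007576841482230402 -0.03278033436006356
(304, 215) -0.0073079226580816635 -0.03277644546674724
```

View pics/w3d.png

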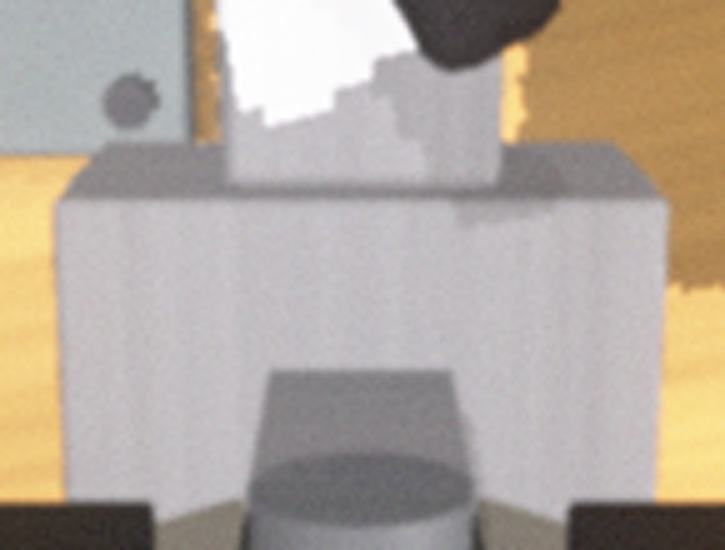

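>>> carry_out([
  {"linear": [0.15,0.07,0],"roll": 0,"hand": 0},
  {"linear": [0.3,0.14,0],"roll": 0,"hand": 0},
  {"linear": [0.45,0.21,0],"roll": 0,"hand": 0},
  {"linear": [0.604,0.28,0],"roll": 0,"hand": 0},
  {"linear": [0.604,0.28,-0.15],"roll": 0,"hand": 0},
  {"linear": [0.604,0.28,-0.3],"roll": 0,"hand": 0},
  {"linear": [0.604,0.28,-0.45],"roll": 0,"hand": 0},
  {"linear": [0.604,0.28,-0.6],"roll": 0,"hand": 0},
  {"linear": [0.604,0.28,-0.75],"roll": 0,"hand": 0},
  {"linear": [0.604,0.28,-0.84],"roll": 0,"hand": 0},
  {"linear": [0.604,0.28,-0.84],"roll": 0,"hand": 0},
  {"linear": [0.604,0.28,-0.84],"roll": 0,"hand": 0},
])

```text
clock: 6.47
ee_pos: [0.5392, -0.0206, 0.0699]
orientation: [-90.1, -0.0, -101.4]
wrist_force: [0.5, 0.5, -3.3]
gripper_width: 0.191
```

>>> carry_out([
  {"linear": [0,0,0],"roll": 0,"hand": 0},
  {"linear": [0,0,0],"roll": 0,"hand": 0},
])

```text
clock: 6.63
ee_pos: [0.5405, -0.02, 0.0718]
orientation: [-89.9, 0.0, -101.4]
wrist_force: [0.2, -0.2, -4.0]
gripper_width: 0.197
```

```bash
python3 - <<'E'
from h import *
import cv2,pickle
c=get_calibration("wrist"); im=camera("wrist"); pickle.dump(c,open("w4.pkl","wb"))
cv2.imwrite("pics/w4.png",im); cv2.imwrite("pics/s4.png",camera("scene"));s=state(); print(s["clock"],s["ee_pos"],s["orientation"],s["wrist_force"])
E
```

```text
6.7333 [ 0.54029479 -0.01976099  0.07179781] [-8.98883249e+01  2.53331873e-02 -1.01342867e+02] [ 0.33249944 -0.06424099 -3.87364479]
```

View pics/w4.png

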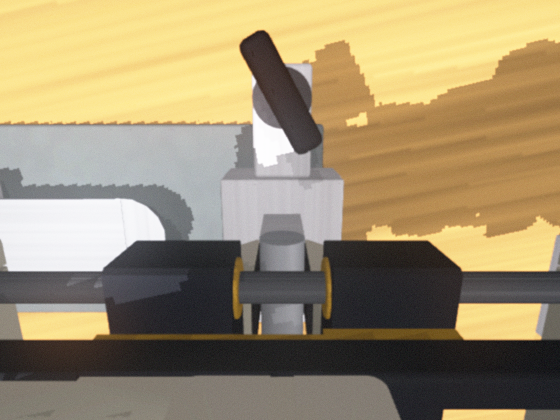

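View pics/s4.png

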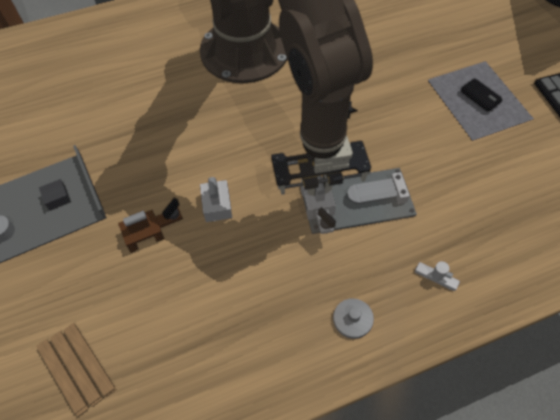

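```bash
python3 - <<'E'
from h import *
import pickle
c=pickle.load(open("w4.pkl","rb"))
a=np.radians(78.66);n=np.array([-np.sin(a),np.cos(a)]);u=np.array([np.cos(a),np.sin(a)])
t=np.array([.5400,-.0202]);print("tcp along,lat",t@u,t@n)
for p,z in [((20,199.),.034),((110,199.),.034),((20,125),.010),((220,125),.01),((165,235),.034),((282,180.5),.064)]:
    q=onz("wrist",p,z,c)[:2];print(p,q@u-t@u,q@n-t@n)
E
```

```text
tcp along,lat 0.08637492710019345 -0.5334298566526214
(20, 199.0) 0.15343366022909607 -0.022179182854705548
(110, 199.0) 0.1009569513819624 -0.02213339239962775
(20, 125) 0.16312044410816184 -0.0637383333723478
(220, 125) 0.03908425182152164 -0.06362496869345446
(165, 235) 0.07078412009356419 1.3422239171112516e-05
(282, 180.5) 0.0006916831313978078 -0.03819421607542417
```

>>> carry_out([
  {"linear": [-0.005,0,-0.03],"roll": 0,"hand": 0},
  {"linear": [-0.005,0,-0.05],"roll": 0,"hand": 0},
  {"linear": [-0.005,0,-0.065],"roll": 0,"hand": 0},
  {"linear": [-0.005,0,-0.065],"roll": 0,"hand": 0},
  {"linear": [-0.005,0,-0.065],"roll": 0,"hand": 0},
])

```text
clock: 7.15
ee_pos: [0.5385, -0.0197, 0.0608]
orientation: [-90.0, -0.0, -101.3]
wrist_force: [-0.4, -0.0, -4.3]
gripper_width: 0.193
```

>>> carry_out([
  {"linear": [0,0,-0.01],"roll": 0,"hand": 0},
  {"linear": [0,0,-0.01],"roll": 0,"hand": 0},
  {"linear": [0,0,-0.01],"roll": 0,"hand": 0},
])

```text
clock: 7.4
ee_pos: [0.5387, -0.0197, 0.0595]
orientation: [-90.0, -0.0, -101.3]
wrist_force: [0.3, 0.3, -4.7]
gripper_width: 0.195
```

>>> carry_out([
  {"linear": [0,0,-0.01],"roll": 0,"hand": 0},
  {"linear": [0,0,-0.01],"roll": 0,"hand": 0},
  {"linear": [0,0,-0.01],"roll": 0,"hand": 0},
])

```text
clock: 7.65
ee_pos: [0.5392, -0.0197, 0.0585]
orientation: [-89.9, 0.0, -101.3]
wrist_force: [-0.6, -0.1, 3.1]
gripper_width: 0.191
```

>>> carry_out([
  {"linear": [0,0,0.013],"roll": 0,"hand": 0},
  {"linear": [0,0,0.013],"roll": 0,"hand": 0},
  {"linear": [0.013,0.065,0.013],"roll": 0,"hand": 0},
  {"linear": [0.026,0.131,0.013],"roll": 0,"hand": 0},
  {"linear": [0.039,0.196,0.013],"roll": 0,"hand": 0},
  {"linear": [0.052,0.261,0.013],"roll": 0,"hand": 0},
  {"linear": [0.059,0.294,0.013],"roll": 0,"hand": 0},
  {"linear": [0.059,0.294,0.013],"roll": 0,"hand": 0},
])

```text
clock: 8.32
ee_pos: [0.5479, 0.027, 0.0599]
orientation: [-90.0, 0.1, -101.2]
wrist_force: [0.5, 0.2, -3.8]
gripper_width: 0.192
```

>>> carry_out([
  {"linear": [0.007,0.033,0],"roll": 0,"hand": 0},
  {"linear": [0.013,0.065,0],"roll": 0,"hand": 0},
  {"linear": [0.02,0.098,0],"roll": 0,"hand": 0},
  {"linear": [0.026,0.131,0],"roll": 0,"hand": 0},
  {"linear": [0.026,0.131,0],"roll": 0,"hand": 0},
])

```text
clock: 8.73
ee_pos: [0.5518, 0.0456, 0.06]
orientation: [-90.0, 0.0, -101.3]
wrist_force: [0.7, 0.4, -4.2]
gripper_width: 0.193
```

>>> carry_out([
  {"linear": [0.01,0.049,0],"roll": 0,"hand": 0},
  {"linear": [0.02,0.098,0],"roll": 0,"hand": 0},
  {"linear": [0.03,0.147,0],"roll": 0,"hand": 0},
  {"linear": [0.039,0.196,0],"roll": 0,"hand": 0},
  {"linear": [0.049,0.245,0],"roll": 0,"hand": 0},
  {"linear": [0.059,0.294,0],"roll": 0,"hand": 0},
  {"linear": [0.059,0.294,0],"roll": 0,"hand": 0},
])

```text
clock: 9.32
ee_pos: [0.5607, 0.0908, 0.06]
orientation: [-90.0, 0.1, -101.2]
wrist_force: [0.0, 1.3, -4.5]
gripper_width: 0.194
```

>>> carry_out([
  {"linear": [0.007,0.033,0],"roll": 0,"hand": 0},
  {"linear": [0.013,0.065,0],"roll": 0,"hand": 0},
  {"linear": [0.02,0.098,0],"roll": 0,"hand": 0},
  {"linear": [0.026,0.131,0],"roll": 0,"hand": 0},
  {"linear": [0.033,0.164,0],"roll": 0,"hand": 0},
  {"linear": [0.033,0.164,0],"roll": 0,"hand": 0},
])

```text
clock: 9.82
ee_pos: [0.5655, 0.1144, 0.06]
orientation: [-90.0, 0.1, -101.3]
wrist_force: [-0.2, 0.6, -4.8]
gripper_width: 0.196
```

>>> carry_out([
  {"linear": [0.003,0.016,0],"roll": 0,"hand": 0},
  {"linear": [0.007,0.033,0],"roll": 0,"hand": 0},
  {"linear": [0.01,0.049,0],"roll": 0,"hand": 0},
  {"linear": [0.012,0.059,0],"roll": 0,"hand": 0},
  {"linear": [0.012,0.059,0],"roll": 0,"hand": 0},
])

```text
clock: 10.23
ee_pos: [0.5671, 0.1221, 0.0599]
orientation: [-90.0, 0.0, -101.3]
wrist_force: [-0.7, 0.2, -5.0]
gripper_width: 0.195
```

>>> carry_out([
  {"linear": [0.002,0.01,0],"roll": 0,"hand": 0},
  {"linear": [0.004,0.02,0],"roll": 0,"hand": 0},
  {"linear": [0.004,0.02,0],"roll": 0,"hand": 0},
])

```text
clock: 10.48
ee_pos: [0.5677, 0.125, 0.06]
orientation: [-90.0, 0.0, -101.3]
wrist_force: [-0.0, -0.6, -3.8]
gripper_width: 0.193
```

>>> carry_out([
  {"linear": [0.002,0.01,0],"roll": 0,"hand": 0},
  {"linear": [0.002,0.01,0],"roll": 0,"hand": 0},
  {"linear": [0.002,0.01,0],"roll": 0,"hand": 0},
])

```text
clock: 10.73
ee_pos: [0.5679, 0.1262, 0.0599]
orientation: [-90.0, -0.0, -101.3]
wrist_force: [0.4, 0.1, -4.0]
gripper_width: 0.196
```

>>> carry_out([
  {"linear": [0.002,0.01,0],"roll": 0,"hand": 0},
  {"linear": [0.002,0.01,0],"roll": 0,"hand": 0},
  {"linear": [0.002,0.01,0],"roll": 0,"hand": 0},
])

```text
clock: 10.98
ee_pos: [0.5681, 0.1268, 0.0599]
orientation: [-90.0, -0.1, -101.4]
wrist_force: [-1.5, -4.4, -2.3]
gripper_width: 0.197
```

>>> carry_out([
  {"linear": [0.002,0.01,0],"roll": 0,"hand": 0},
  {"linear": [0.002,0.01,0],"roll": 0,"hand": 0},
  {"linear": [0.002,0.01,0],"roll": 0,"hand": 0},
])

```text
clock: 11.23
ee_pos: [0.5681, 0.1269, 0.0598]
orientation: [-90.0, -0.2, -101.4]
wrist_force: [-2.4, -8.0, -1.1]
gripper_width: 0.194
```

>>> carry_out([
  {"linear": [0.001,0.005,-0.006],"roll": 0,"hand": 0},
  {"linear": [0.001,0.005,-0.011],"roll": 0,"hand": 0},
  {"linear": [0.001,0.005,-0.011],"roll": 0,"hand": 0},
  {"linear": [0.001,0.005,-0.011],"roll": 0,"hand": 0},
])

```text
clock: 11.57
ee_pos: [0.5683, 0.1268, 0.0586]
orientation: [-90.0, -0.2, -101.4]
wrist_force: [-3.9, -10.2, 5.1]
gripper_width: 0.197
```

```bash
python3 - <<'E'
from h import *
import cv2,pickle
c=get_calibration("wrist"); im=camera("wrist"); pickle.dump(c,open("w5.pkl","wb"))
cv2.imwrite("pics/w5.png",im); s=state(); print(s["clock"],s["ee_pos"],s["orientation"],s["wrist_force"])
E
```

```text
11.6167 [0.5682484  0.12682922 0.05858521] [ -90.03620238   -0.20257896 -101.44661122] [-2.63839803 -9.50974943  5.05614063]
```

View pics/w5.png

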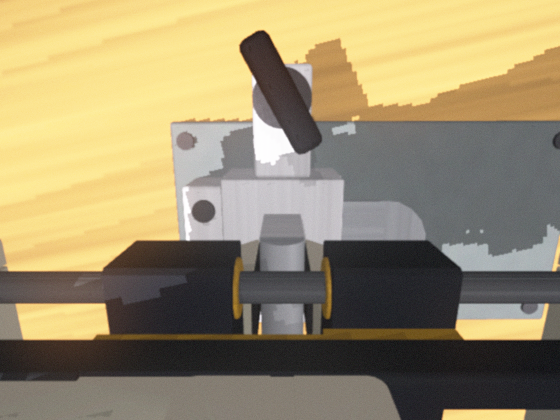

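>>> carry_out([
  {"linear": [0,0,0],"roll": 0,"hand": 0.6},
  {"linear": [0,0,0],"roll": 0,"hand": 0.6},
  {"linear": [0,0,0],"roll": 0,"hand": 0.6},
  {"linear": [0,0,0],"roll": 0,"hand": 0.6},
  {"linear": [0,0,0],"roll": 0,"hand": 0.6},
  {"linear": [0,0,0],"roll": 0,"hand": 0.6},
])

```text
clock: 12.12
ee_pos: [0.5689, 0.1303, 0.0584]
orientation: [-90.0, 0.0, -101.3]
wrist_force: [-0.4, -0.1, -0.0]
gripper_width: 0.571
```

>>> carry_out([
  {"linear": [0,0,0.1],"roll": 0,"hand": 0.6},
  {"linear": [0,0,0.3],"roll": 0,"hand": 0.6},
  {"linear": [0,0,0.5],"roll": 0,"hand": 0.6},
  {"linear": [0,0,0.6],"roll": 0,"hand": 0.6},
  {"linear": [0,0,0.6],"roll": 0,"hand": 0.6},
  {"linear": [0,0,0.6],"roll": 0,"hand": 0.6},
])

```text
clock: 12.62
ee_pos: [0.5693, 0.1302, 0.1491]
orientation: [-89.9, 0.1, -101.3]
wrist_force: [-1.1, 1.2, -0.1]
gripper_width: 0.599
```

```bash
python3 - <<'E'
from h import *
import cv2,pickle
c=get_calibration("wrist"); im=camera("wrist"); pickle.dump(c,open("w6.pkl","wb"))
cv2.imwrite("pics/w6.png",im); s=state(); print(s["clock"],s["ee_pos"],s["orientation"],s["wrist_force"],s["qpos"])
cv2.imwrite("pics/w6c.png",cv2.resize(im[0:300,150:450],None,fx=2,fy=2,interpolation=2))
E
```

```text
12.6667 [0.56848786 0.12989716 0.14797095] [-9.00051578e+01 -8.60928048e-04 -1.01326514e+02] [-0.36336374  0.24897741 -0.5855904 ] [ -14.8181273    25.57791859   -4.57763702  101.30378644    2.46334879
   53.21980904 -121.75097559]
```

View pics/w6c.png

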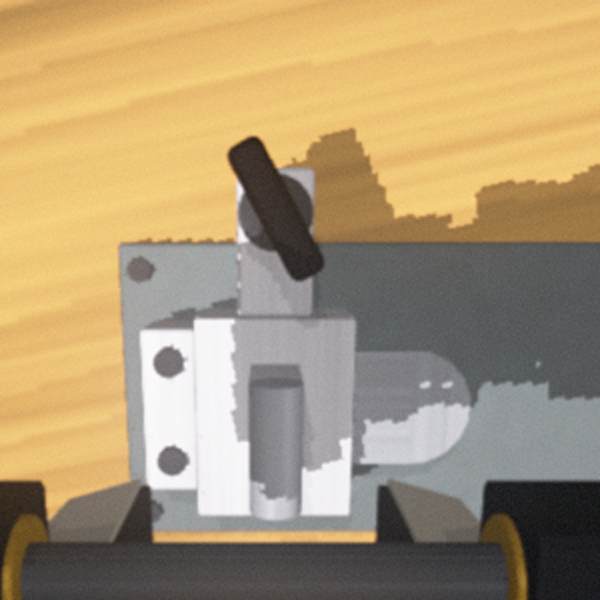

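```bash
python3 - <<'E'
from h import *
import pickle,cv2
np.set_printoptions(precision=4,suppress=True)
c=pickle.load(open("w6.pkl","rb")); im=cv2.imread("pics/w6.png")
g=im.max(2); m=np.zeros_like(g); m[50:160,250:330]=(g[50:160,250:330]<60)*255
k,l,st,ce=cv2.connectedComponentsWithStats(m); i=1+np.argmax(st[1:,4]); print(st[i])
ys,xs=np.where(l==i); P=np.array([onz("wrist",(x,y),.0855,c)[:2] for x,y in zip(xs,ys)])
r=cv2.minAreaRect((P*1e4).astype(np.float32)); print(np.array(r[0])/1e4,np.array(r[1])/10,r[2])
box=cv2.boxPoints(r); e=[box[1]-box[0],box[2]-box[1]]; v=max(e,key=np.linalg.norm); print("bar yaw",np.degrees(np.arctan2(v[1],v[0])))
# saddle corners
f=lambda p,z:onz("wrist",un(p,2,(150,0)),z,c)[:2]
Q=np.array([f(p,.0515) for p in((195,318),(356,318),(350,514),(199,514))]);print(Q,Q.mean(0))
a=np.radians(78.66);n=np.array([-np.sin(a),np.cos(a)]);u=np.array([np.cos(a),np.sin(a)])
print("stop face along",f((195,335),.0415)@u,"carrier",Q.mean(0)@u,"tip",f((470,410),.0355)@u)
E
```

```text
[265  69  47  71 893]
[0.6421 0.112 ] [44.2029 12.1188] 16.763540267944336
bar yaw 16.763552
[[0.6119 0.1482]
 [0.6002 0.09  ]
 [0.5241 0.105 ]
 [0.5359 0.1638]] [0.5681 0.1268]
stop face along 0.2668244175537028 carrier 0.23598386199296778 tip 0.15663422659836693
```

>>> carry_out([
  {"linear": [0.08,-0.02,0.05],"roll": 0.14,"hand": 0.6},
  {"linear": [0.16,-0.04,0.1],"roll": 0.28,"hand": 0.6},
  {"linear": [0.24,-0.06,0.1],"roll": 0.42,"hand": 0.6},
  {"linear": [0.33,-0.08,0.1],"roll": 0.56,"hand": 0.6},
  {"linear": [0.41,-0.1,0.1],"roll": 0.7,"hand": 0.6},
  {"linear": [0.49,-0.12,0.1],"roll": 0.85,"hand": 0.6},
  {"linear": [0.49,-0.12,0.1],"roll": 1,"hand": 0.6},
])

```text
clock: 13.25
ee_pos: [0.6434, 0.1104, 0.1611]
orientation: [-90.1, 0.0, -56.1]
wrist_force: [-0.0, -0.9, -0.8]
gripper_width: 0.598
```

>>> carry_out([
  {"linear": [0,0,0],"roll": 0.15,"hand": 0.6},
  {"linear": [0,0,0],"roll": 0.3,"hand": 0.6},
  {"linear": [0,0,0],"roll": 0.45,"hand": 0.6},
  {"linear": [0,0,0],"roll": 0.6,"hand": 0.6},
  {"linear": [0,0,0],"roll": 0.75,"hand": 0.6},
  {"linear": [0,0,0],"roll": 0.9,"hand": 0.6},
  {"linear": [0,0,0],"roll": 1,"hand": 0.6},
])

```text
clock: 13.83
ee_pos: [0.6413, 0.1117, 0.1613]
orientation: [-90.0, 0.2, -11.0]
wrist_force: [-0.5, 0.3, -0.6]
gripper_width: 0.601
```

>>> carry_out([
  {"linear": [0,0,0],"roll": 0.15,"hand": 0.6},
  {"linear": [0,0,0],"roll": 0.3,"hand": 0.6},
  {"linear": [0,0,0],"roll": 0.45,"hand": 0.6},
  {"linear": [0,0,0],"roll": 0.6,"hand": 0.6},
  {"linear": [0,0,0],"roll": 0.75,"hand": 0.6},
  {"linear": [0,0,0],"roll": 0.9,"hand": 0.6},
  {"linear": [0,0,0],"roll": 1,"hand": 0.6},
])

```text
clock: 14.42
ee_pos: [0.6413, 0.1117, 0.1613]
orientation: [-89.9, 0.1, 34.1]
wrist_force: [-0.3, -0.1, 0.0]
gripper_width: 0.601
```

>>> carry_out([
  {"linear": [0,0,0],"roll": 0.15,"hand": 0.6},
  {"linear": [0,0,0],"roll": 0.3,"hand": 0.6},
  {"linear": [0,0,0],"roll": 0.45,"hand": 0.6},
  {"linear": [0,0,0],"roll": 0.6,"hand": 0.6},
  {"linear": [0,0,0],"roll": 0.75,"hand": 0.6},
  {"linear": [0,0,0],"roll": 0.9,"hand": 0.6},
  {"linear": [0,0,0],"roll": 1,"hand": 0.6},
  {"linear": [0,0,0],"roll": 1,"hand": 0.6},
])

```text
clock: 15.08
ee_pos: [0.6414, 0.1116, 0.1613]
orientation: [-89.8, 0.0, 78.9]
wrist_force: [-0.2, -0.3, -0.6]
gripper_width: 0.601
```

Turn on to 106.8 and nudge, then look before descending.

>>> carry_out([
  {"linear": [0.003,0.002,0],"roll": 0.15,"hand": 0.6},
  {"linear": [0.005,0.002,0],"roll": 0.3,"hand": 0.6},
  {"linear": [0.005,0.002,0],"roll": 0.45,"hand": 0.6},
  {"linear": [0.005,0.002,0],"roll": 0.62,"hand": 0.6},
  {"linear": [0.005,0.002,-0.1],"roll": 0.62,"hand": 0.6},
  {"linear": [0.005,0.002,-0.2],"roll": 0.62,"hand": 0.6},
  {"linear": [0.005,0.002,-0.3],"roll": 0.62,"hand": 0.6},
  {"linear": [0.005,0.002,-0.3],"roll": 0.62,"hand": 0.6},
  {"linear": [0.005,0.002,-0.3],"roll": 0.62,"hand": 0.6},
])

```text
clock: 15.83
ee_pos: [0.6419, 0.1118, 0.1164]
orientation: [-89.8, -0.0, 106.5]
wrist_force: [0.5, -0.2, 1.0]
gripper_width: 0.596
```

```bash
python3 - <<'E'
from h import *
import cv2,pickle
c=get_calibration("wrist"); im=camera("wrist"); pickle.dump(c,open("w7.pkl","wb"))
cv2.imwrite("pics/w7.png",im); s=state(); print(s["clock"],s["ee_pos"],s["orientation"],s["wrist_force"],s["qpos"])
E
```

```text
15.8833 [0.64260491 0.11226816 0.11761533] [-8.99321732e+01 -1.72921381e-02  1.06490966e+02] [-0.07589424 -0.60538915 -0.42460053] [ 16.37282915  43.28751052 -51.7472361   89.90378889  36.41214346
  65.00988801  62.80031781]
```

View pics/w7.png

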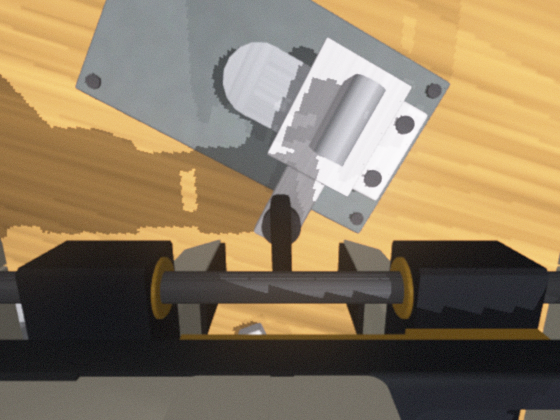

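>>> carry_out([
  {"linear": [0,0,-0.1],"roll": 0,"hand": 0.6},
  {"linear": [0,0,-0.2],"roll": 0,"hand": 0.6},
  {"linear": [0,0,-0.3],"roll": 0,"hand": 0.6},
  {"linear": [0,0,-0.36],"roll": 0,"hand": 0.6},
  {"linear": [0,0,-0.36],"roll": 0,"hand": 0.6},
  {"linear": [0,0,-0.36],"roll": 0,"hand": 0.6},
])

```text
clock: 16.38
ee_pos: [0.6425, 0.1121, 0.0635]
orientation: [-89.9, -0.0, 106.6]
wrist_force: [-0.5, -0.1, 0.1]
gripper_width: 0.599
```

>>> carry_out([
  {"linear": [0,0,0],"roll": 0,"hand": 0},
  {"linear": [0,0,0],"roll": 0,"hand": 0},
  {"linear": [0,0,0],"roll": 0,"hand": 0},
  {"linear": [0,0,0],"roll": 0,"hand": 0},
  {"linear": [0,0,0],"roll": 0,"hand": 0},
  {"linear": [0,0,0],"roll": 0,"hand": 0},
  {"linear": [0,0,0],"roll": 0,"hand": 0},
  {"linear": [0,0,0],"roll": 0,"hand": 0},
  {"linear": [0,0,0],"roll": 0,"hand": 0},
  {"linear": [0,0,0],"roll": 0,"hand": 0},
])

```text
clock: 17.22
ee_pos: [0.6431, 0.1118, 0.0644]
orientation: [-90.0, 0.0, 106.5]
wrist_force: [1.2, -1.0, 1.4]
gripper_width: 0.126
```

```bash
python3 - <<'E'
from h import *
s=state(); print(s["clock"],s["ee_pos"],s["orientation"],s["wrist_force"],s["wrist_torque"],s["qpos"],s["gripper_width"]*92)
E
```

```text
17.2167 [0.64313422 0.11183919 0.06440785] [-9.00086465e+01  2.28230154e-02  1.06548548e+02] [ 1.16082728 -1.00405006  1.40283369] [-0.29981505 -0.23143518 -0.01126655] [ 15.35240063  46.37198761 -49.62771777  92.43212231  39.50733741
  60.15428513  60.53416431] 11.56690486381781
```

>>> carry_out([
  {"linear": [0,0,0],"roll": -0.08,"hand": 0},
  {"linear": [0,0,0],"roll": -0.18,"hand": 0},
  {"linear": [0,0,0],"roll": -0.28,"hand": 0},
  {"linear": [0,0,0],"roll": -0.38,"hand": 0},
  {"linear": [0,0,0],"roll": -0.48,"hand": 0},
  {"linear": [0,0,0],"roll": -0.58,"hand": 0},
  {"linear": [0,0,0],"roll": -0.67,"hand": 0},
  {"linear": [0,0,0],"roll": -0.67,"hand": 0},
])

```text
clock: 17.88
ee_pos: [0.6432, 0.1118, 0.0644]
orientation: [-90.0, 0.0, 76.2]
wrist_force: [0.3, -1.0, 0.8]
gripper_width: 0.127
```

```bash
python3 - <<'E'
from h import *
s=state(); print(s["clock"],s["ee_pos"],s["orientation"],s["wrist_force"],s["wrist_torque"],s["qpos"],s["gripper_width"]*92)
E
```

```text
17.8833 [0.6431695  0.11180868 0.06442893] [-9.00360985e+01  2.75988668e-02  7.62132812e+01] [ 0.32373202 -1.02430198  0.84373086] [-0.18414957 -0.30725104 -0.05171757] [ 11.80857971  43.79934419 -42.76228783  92.75773271  34.06227898
  57.16305962  34.17301904] 11.641850856554687
```

>>> carry_out([
  {"linear": [0,0,0],"roll": -0.08,"hand": 0},
  {"linear": [0,0,0],"roll": -0.18,"hand": 0},
  {"linear": [0,0,0],"roll": -0.28,"hand": 0},
  {"linear": [0,0,0],"roll": -0.38,"hand": 0},
  {"linear": [0,0,0],"roll": -0.48,"hand": 0},
  {"linear": [0,0,0],"roll": -0.58,"hand": 0},
  {"linear": [0,0,0],"roll": -0.64,"hand": 0},
  {"linear": [0,0,0],"roll": -0.64,"hand": 0},
])

```text
clock: 18.55
ee_pos: [0.6432, 0.1118, 0.0644]
orientation: [-90.0, 0.0, 47.6]
wrist_force: [1.3, -1.7, 2.7]
gripper_width: 0.131
```

```bash
python3 - <<'E'
from h import *
s=state(); print(s["clock"],s["ee_pos"],s["orientation"],s["wrist_force"],s["wrist_torque"],s["qpos"],s["gripper_width"]*92)
E
```

```text
18.55 [0.64316349 0.111791   0.06439577] [-9.00431359e+01  9.93744489e-03  4.76115207e+01] [ 1.34750418 -1.67654093  2.6578161 ] [-0.26202319 -0.39089403 -0.12113241] [  8.04047507  41.69638186 -35.9871007   93.10690823  28.67041091
  54.69881347   9.65240447] 12.09325597297883
```

>>> carry_out([
  {"linear": [0,0,0],"roll": -0.04,"hand": 0},
  {"linear": [0,0,0],"roll": -0.08,"hand": 0},
  {"linear": [0,0,0],"roll": -0.08,"hand": 0},
])

```text
clock: 18.8
ee_pos: [0.6431, 0.1118, 0.0644]
orientation: [-90.0, 0.0, 44.1]
wrist_force: [1.2, -2.5, 3.2]
gripper_width: 0.128
```

```bash
python3 - <<'E'
from h import *
s=state(); print(s["clock"],s["ee_pos"],s["orientation"],s["wrist_force"],s["wrist_torque"],s["qpos"],s["gripper_width"]*92)
E
```

```text
18.8 [0.64313534 0.11182628 0.06436258] [-9.00274263e+01  3.64573839e-03  4.41124624e+01] [ 1.18249754 -2.5253378   3.22415671] [-0.52678473 -0.35925776 -0.01209578] [  7.5673936   41.46978142 -35.1570477   93.15034145  27.99247989
  54.42455957   6.67730164] 11.817089217941012
```

>>> carry_out([
  {"linear": [0,0,0],"roll": -0.04,"hand": 0},
  {"linear": [0,0,0],"roll": -0.04,"hand": 0},
  {"linear": [0,0,0],"roll": -0.04,"hand": 0},
])

```text
clock: 19.05
ee_pos: [0.6431, 0.1118, 0.0644]
orientation: [-90.0, 0.0, 42.4]
wrist_force: [-0.4, -4.1, 3.5]
gripper_width: 0.13
```

```bash
python3 - <<'E'
from h import *
s=state(); print(s["clock"],s["ee_pos"],s["orientation"],s["wrist_force"],s["wrist_torque"],s["gripper_width"]*92)
E
```

```text
19.05 [0.64311756 0.11179254 0.06439069] [-9.00349902e+01  6.96396510e-03  4.23965020e+01] [-0.40761311 -4.12631575  3.50322675] [-0.7721695  -0.26735374  0.41839077] 11.930555278504759
```

>>> carry_out([
  {"linear": [0,0,0],"roll": -0.04,"hand": 0},
  {"linear": [0,0,0],"roll": -0.04,"hand": 0},
  {"linear": [0,0,0],"roll": -0.04,"hand": 0},
])

```text
clock: 19.3
ee_pos: [0.643, 0.1117, 0.0644]
orientation: [-90.0, 0.0, 40.6]
wrist_force: [0.6, -5.1, 4.7]
gripper_width: 0.131
```

```bash
python3 - <<'E'
from h import *
s=state(); print(s["clock"],s["ee_pos"],s["orientation"],s["wrist_force"],s["wrist_torque"],s["gripper_width"]*92)
E
```

```text
19.3 [0.64303834 0.11174442 0.06435419] [-9.00350489e+01  1.64681263e-02  4.05574204e+01] [ 0.58477963 -5.10963064  4.67014385] [-1.05086362 -0.21303826  0.64780682] 12.051902827139589
```

>>> carry_out([
  {"linear": [0,0,0],"roll": 0,"hand": 0.55},
  {"linear": [0,0,0],"roll": 0,"hand": 0.55},
  {"linear": [0,0,0],"roll": 0,"hand": 0.55},
  {"linear": [0,0,0],"roll": 0,"hand": 0.55},
  {"linear": [0,0,0],"roll": 0,"hand": 0.55},
  {"linear": [0,0,0],"roll": 0,"hand": 0.55},
  {"linear": [0,0,0],"roll": 0,"hand": 0.55},
])

```text
clock: 19.88
ee_pos: [0.6429, 0.1124, 0.0642]
orientation: [-90.0, -0.0, 40.4]
wrist_force: [0.2, 0.4, 0.3]
gripper_width: 0.538
```

>>> carry_out([
  {"linear": [0,0,0.1],"roll": 0,"hand": 0.55},
  {"linear": [0,0,0.3],"roll": 0,"hand": 0.55},
  {"linear": [0,0,0.5],"roll": 0,"hand": 0.55},
  {"linear": [0,0,0.7],"roll": 0,"hand": 0.55},
  {"linear": [0,0,0.9],"roll": 0,"hand": 0.55},
  {"linear": [0,0,1],"roll": 0,"hand": 0.55},
  {"linear": [0,0,1],"roll": 0,"hand": 0.55},
])

```text
clock: 20.47
ee_pos: [0.6448, 0.1133, 0.2188]
orientation: [-90.2, -0.4, 40.4]
wrist_force: [0.5, 1.0, -0.1]
gripper_width: 0.548
```

>>> carry_out([
  {"linear": [0.2,-0.2,0],"roll": 0,"hand": 0.55},
  {"linear": [0.2,-0.4,0],"roll": 0,"hand": 0.55},
  {"linear": [0.2,-0.6,0],"roll": 0,"hand": 0.55},
  {"linear": [0.2,-0.8,0],"roll": 0,"hand": 0.55},
  {"linear": [0.2,-1,0],"roll": 0,"hand": 0.55},
  {"linear": [0.2,-1,0],"roll": 0,"hand": 0.55},
  {"linear": [0.2,-1,0],"roll": 0,"hand": 0.55},
])

```text
clock: 21.05
ee_pos: [0.6726, -0.0409, 0.213]
orientation: [-90.0, 0.1, 40.2]
wrist_force: [0.4, 1.1, 0.6]
gripper_width: 0.55
```

```bash
python3 - <<'E'
from h import *
import cv2,pickle
c=get_calibration("wrist"); im=camera("wrist"); pickle.dump(c,open("w8.pkl","wb"))
cv2.imwrite("pics/w8.png",im); t=camera("top"); cv2.imwrite("pics/t8.png",t); s=state(); print(s["clock"],s["ee_pos"],s["orientation"],s["wrist_force"])
cv2.imwrite("pics/t8c.png",cv2.resize(t[140:270,140:290],None,fx=4.5,fy=4.5,interpolation=2))
E
```

```text
21.15 [ 0.67261693 -0.03688964  0.21368857] [-8.99301135e+01 -7.88782821e-04  4.04568952e+01] [ 0.88749669 -0.28417998  0.53454674]
```

View pics/w8.png

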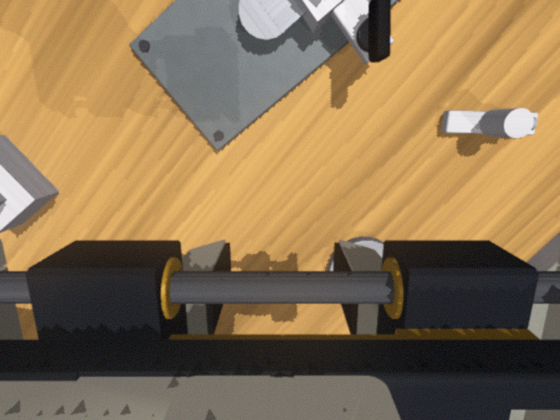

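View pics/t8c.png

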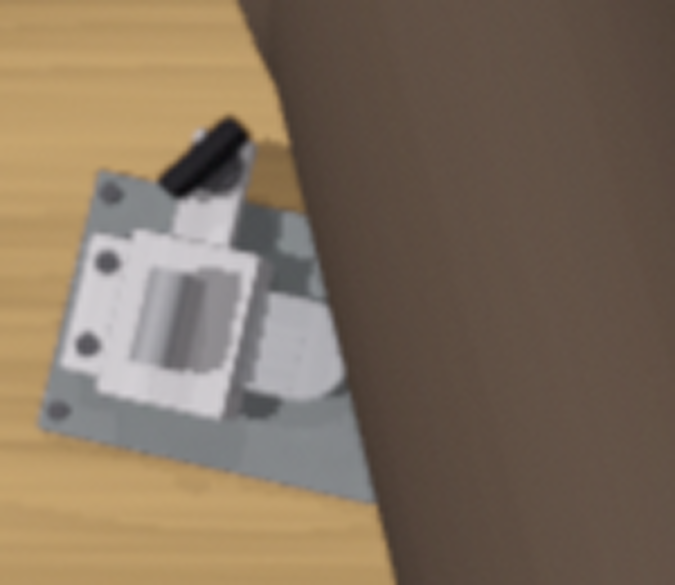

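```bash
python3 - <<'E'
from h import *
import cv2
np.set_printoptions(precision=4,suppress=True)
im=cv2.imread("pics/t8.png"); g=im.max(2); m=np.zeros_like(g); m[160:190,170:198]=(g[160:190,170:198]<50)*255
k,l,st,ce=cv2.connectedComponentsWithStats(m); i=1+np.argmax(st[1:,4])
ys,xs=np.where(l==i); P=np.array([onz("top",(x,y),.0855)[:2] for x,y in zip(xs,ys)])
r=cv2.minAreaRect((P*1e4).astype(np.float32)); box=cv2.boxPoints(r); v=max([box[1]-box[0],box[2]-box[1]],key=np.linalg.norm)
print(np.array(r[0])/1e4,np.array(r[1])/10,"bar yaw",np.degrees(np.arctan2(v[1],v[0])))
v,_=0,0
C=P-P.mean(0);w,V=np.linalg.eigh(C.T@C);print("pca",np.degrees(np.arctan2(V[1,1],V[0,1])))
f=lambda p,z:onz("top",un(p,4.5,(140,140)),z)[:2]
Q=np.array([f(p,.0515) for p in((135,232),(260,258),(222,418),(98,390))]);print(Q,Q.mean(0))
E
```

```text
[0.6395 0.107 ] [15.9879 40.1218] bar yaw -43.096954
pca 132.87394479821413
[[0.611  0.1472]
 [0.6002 0.0883]
 [0.5253 0.1033]
 [0.5369 0.1615]] [0.5683 0.1251]
```

>>> carry_out([
  {"linear": [-0.1,0.15,0.1],"roll": 0,"hand": 0.55},
  {"linear": [-0.2,0.3,0.2],"roll": 0,"hand": 0.55},
  {"linear": [-0.3,0.4,0.2],"roll": 0,"hand": 0.55},
  {"linear": [-0.3,0.4,0.2],"roll": 0,"hand": 0.55},
  {"linear": [-0.3,0.4,0.2],"roll": 0,"hand": 0.55},
])

```text
clock: 21.57
ee_pos: [0.6272, 0.0252, 0.2448]
orientation: [-90.0, -0.0, 40.7]
wrist_force: [-0.1, -0.5, 0.3]
gripper_width: 0.551
```

```bash
python3 - <<'E'
from h import *
import cv2,pickle
c=get_calibration("wrist"); im=camera("wrist"); pickle.dump(c,open("w9.pkl","wb"))
cv2.imwrite("pics/w9.png",im); s=state(); print(s["clock"],s["ee_pos"],s["wrist_force"])
E
```

```text
21.6167 [0.62774656 0.02343519 0.24431554] [-0.26336714 -0.59145035  0.41093375]
```

View pics/w9.png

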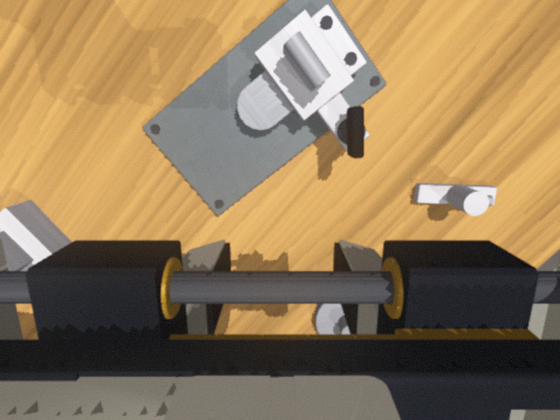

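```bash
python3 - <<'E'
from h import *
import cv2,pickle
c=pickle.load(open("w9.pkl","rb"))
im=cv2.imread("pics/w9.png"); cv2.imwrite("pics/w9c.png",cv2.resize(im[0:170,230:400],None,fx=3.5,fy=3.5,interpolation=2))
g=im.max(2); m=np.zeros_like(g); m[95:170,335:375]=(g[95:170,335:375]<50)*255
ys,xs=np.where(m); P=np.array([onz("wrist",(x,y),.0855,c)[:2] for x,y in zip(xs,ys)])
r=cv2.minAreaRect((P*1e4).astype(np.float32)); print(np.array(r[0])/1e4,np.array(r[1])/10)
C=P-P.mean(0);w,V=np.linalg.eigh(C.T@C);print("pca",np.degrees(np.arctan2(V[1,1],V[0,1])))
E
```

```text
[0.63764912 0.11401089] [12.55073929 33.86453857]
pca 131.7914146444235
```

View pics/w9c.png

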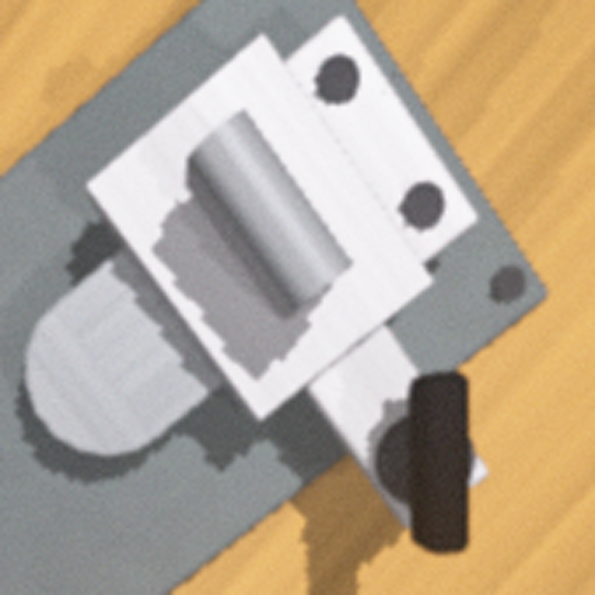

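```bash
python3 -c "
from cell import *
print(finish_job())"
```

```text
the job is handed in; nothing more can be done
None
```

The support carrier is on the dovetail rail, fully home against the stop block, with its clamp knob turned clockwise to the tight stop. The gripper is open and clear of everything. I handed the job in at about 21.6 s of the 64 s allowed.

- **Sliding home:** I gripped the carrier by its rib and set it down on the plate before the rail's rounded end. I then slid it in with the knob still loose until the stop pushed back with 8 to 10 N and it moved no further. After release, the wrist camera put the carrier's centre at (0.568, 0.127), within about 1 mm of the home position measured with that camera.
- **Clamping:** I turned the knob about 66° clockwise from its starting angle of about 0.11 rad. The torque rose to about 0.65 N m at the end, so it had met the stop. Afterwards the bar lay at about −47° to −48°, against −45.7° expected at tight. The last view shows the carrier flush with the stop.
- **Plain block:** I did not touch it, and it looked undisturbed in the later pictures; I did not measure it.

**Disagreement:** the top camera places the carrier and fixture about 1.7 to 2.5 mm from where the wrist camera does. It is off by about the same amount for both, so I put it down to calibration. One measurement of the bar's centre was also about 5 mm off the knob axis, because the mask cut off part of the bar.

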